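# Find the tilting bin's good guide gap by the drag on a feeler blade

### The arm

A 6-joint arm with a two-finger parallel gripper is mounted at the origin on the work surface. World frame = base frame: x ahead of the robot, y to its left, z up, the work surface at z = 0. Lengths are in m, angles in rad, forces in N, time in s.
With the tool pointing down it reaches from about 0.325 to 0.9 m from the base axis. Payload 6.1 kg.
Tool frame: the origin (TCP) lies midway between the tips of the shut fingers; the grasp point (between the pads) lies 19 mm behind it (r.grip_depth is the distance from the TCP to the grasp point, in m); z points along the fingers, y is the line along which they close (so a half turn about z gives the same grasp; the last joint's range is limited). The gripper opens to 87 mm and grips with 3 to 60 N. Pads are 19 mm wide; open, the fingers measure 117 mm over their backs; the gripper's body (75 mm by 190 mm) begins 51 mm behind the grasp point.
Start: joints at [1.046, 0.22, 1.526, -0, 1.395, -0.126], TCP at [0.243, 0.576, 0.223] pointing down, gripper open.
Joint ranges: [-2.98, 2.98], [-0.91, 2.08], [0.09, 2.57], [-1.24, 4.39], [0.2, 2.65], [-2.68, 2.68]. Speed limits (rad/s): [2.57, 2.57, 3.01, 3.14, 3.14, 3.14].

### API

Orientations are given as a rotation vector (axis times angle).
In Python, from workcell import r gives the robot as it stands.
- The arm moves only by the tool play_rows, never from a script. Its argument "motion" is a list of rows, each a list of 3 entries, a list of its own where there are three numbers: the shift along the tool's x, y, z in mm, then the turn, a rotation vector about the tool's x, y, z in rad, then the closure, from 0 (fully open) to 1 (shut). A call has 1 to 5 rows; each row shifts and turns the commanded pose from where the row before left it, along the tool's axes as they then stand; what a row does not reach is not made up. A row lasts 1/10 s, in which the tool goes at most 50 mm and 8.59 degrees, less where a joint would pass 70% of its speed; a pose out of reach is approached as far as the arm can. A call is refused whole if a number of a shift passes 50 or a number of a turn 0.15, either way. A call with a gripper value outside its range is refused whole. The fingers move at their own pace and stop on an object; the grip force is fixed at half the most. Time passes only in rows, so rows that do not move let the fingers close. It gives the time, the measured TCP pose, the force, the opening and the grip force at its end, in the units of the state.
- r.observe(): the state, without advancing time (a new reading comes with each control period).
- r.get_image(name): name is "scene" or "top" or "wrist"; returns a dict with "img" (420x560x3 uint8, red, green, blue), "fovy" (degrees; the focal length in pixels is half the picture's height over the tangent of half this angle, whatever the lens; pixels are square), "cx", "cy" (the principal point, pixels), "rvec" (rotation vector, rad) and "tvec" (3), from world to camera coordinates, as OpenCV has them; the wrist camera has in their place "T_tool_cam" (4x4, takes a point from camera to tool coordinates, whose origin is the TCP and whose axes are the flange's). Camera axes: x right, y down, z forward; pixel columns grow to the right and rows downward; lengths in m; the calibration is good to about 2 mm. The wrist camera is an equidistant fisheye: a pixel r from the principal point sees the ray r / f radians off the axis. A picture is of the moment at which its call begins: read the wrist's pose just before it. There is no depth.
- r.job_done(): hands the job in; it is judged then, once.
The state is a dict: "time_s": time; "q": joint angles; "joint_velocities": joint speeds; "tau": joint torques, N m; "eef_pos": TCP position; "eef_rot": TCP orientation; "ft_force": force on the tool from outside, world axes, zero at the start; "moment": the same for the moment, N m; "finger_gap": finger opening in m; "grip_force": force on a finger pad.
Only numpy, scipy, OpenCV 4.12 (cv2) and the standard library are available. Lean on these libraries where they do the work, as an engineer would, in place of code of your own. Each camera call takes 0.05 s, during which the arm holds its last target. There are 200 camera calls.

### The job

The swung-out tip bin has three guide gaps along its leaning back wall: one is blocked, one is worn loose, and in one the feeler blade slides with a steady drag. Take the green-handled feeler blade from its stand, find by feel the gap with the drag, and leave the blade let go in that gap, pushed in until its collar rests on the mouth, to mark it for the fitter. Leave the things on the tray as they are.

Things in the scene. Friction and masses are not known exactly. Their poses are not given: they have to be found in the camera images.
- bin_unit: White enamel tilting bin on a fixed plinth 210 x 310 mm. Origin at table height below the row of gaps, y along the row (robot's left at yaw 0), x away from the robot. It leans 30 degrees towards the robot: every gap runs down and away along (0.5, 0, -0.866) in this frame, its mouth face square to that, 190 mm up. Which gap is blocked, loose or good changes every time and cannot be seen
- gap_left_mouth (a point): Centre of the mouth of the left gap (+y side), in the plane of the mouth face. The gaps are 95 mm apart and look alike: 8 mm wide (across direction (0.866, 0, 0.5) of the bin frame), 40 mm long along y, 80 mm deep; a bevel widens the mouth to 18 mm over the outer 7 mm
- gap_middle_mouth (a point): The same for the middle gap. The blocked gap has a hard stop 30 mm down; the loose gap is free all the way; the good gap has a sprung shoe on one side, met 14 to 40 mm down on a 12-degree ramp, that then presses the blade on the other side with 6 to 7 N, so that it drags by some 5 to 12 N while moving, from about 35 mm down to home
- gap_right_mouth (a point): the same for the right gap (-y side)
- gap_left_foot (a point): point 65 mm straight down the left gap from the centre of its mouth, where the blade's tip comes when it is fully in
- gap_middle_foot (a point): the same for the middle gap
- gap_right_foot (a point): the same for the right gap
- stand: Grey gauge stand, fixed, 56 x 70 x 75 mm high, origin under its centre; the blade stands upright in its 10 x 36 mm slot (thin way along the stand's x), collar resting on the top
- blade_grip (a point): Centre of the green handle of the feeler blade (about 90 g, 121 mm long). x across the thin way, y the wide way, z from blade to handle. Handle 16 (x) by 30 (y) by 52 mm (z); under it a steel collar 30 x 46 x 4 mm, then the steel blade 4 x 28 mm, 65 mm long with a rounded tip. Same when turned half round about z
- blade: the same feeler blade, origin at the centre of the underside of its collar, 30 mm below the handle's centre; same axes
- blade_collar (a point): centre of the underside of the collar
- blade_tip (a point): tip of the blade, 65 mm below the collar's underside
- tray: low aluminium tray, fixed, 200 x 280 x 18 mm, origin under its centre, holding four bystanders
- tub: translucent orange specula tub, 76 mm across, 75 mm high, origin under its base; loose
- beaker: frosted glass beaker, 64 mm across, 85 mm high, origin under its base; loose
- remover: black plastic tip remover, 95 x 30 x 42 mm, origin under its body; loose
- ear_loop: chrome ear loop lying flat, 146 mm long, 10 mm thick, origin near its middle; loose
There are look-alikes about, which are no part of the job. There is more than one size of the blade; the job needs the smallest.

How it is judged:
At the end, for the whole second after the job is handed in: The blade is released and still in the gap that nips it: collar underside within 12 mm of the mouth centre, tip within 15 mm of the foot point, pressed on the gap wall with over 3 N (in the loose gap only its own weight bears). Tray things within 20 mm of their starts (((distance between blade_collar and gap_left_mouth below 0.012 m and distance between blade_tip and gap_left_foot below 0.015 m) or (distance between blade_collar and gap_middle_mouth below 0.012 m and distance between blade_tip and gap_middle_foot below 0.015 m) or (distance between blade_collar and gap_right_mouth below 0.012 m and distance between blade_tip and gap_right_foot below 0.015 m)) and contact force between blade and bin_unit above 3 N and linear speed of blade below 0.01 m/s); the robot touches nothing.
It fails at once if something on the tray is disturbed (moved more than 20 mm) (distance of any of tub, beaker, remover, ear_loop from where it was at the start of the episode above 0.02 m).
It also fails if it takes over 58 s, if anything falls off the work surface, if the arm or the gripper's body presses on something with over 40 N, if the wrist force passes 120 N, or if a joint passes its speed limit or range.

## Working session

There is one attempt and no reset: what is moved stays moved. The work goes in short steps, Python scripts to look and compute and a tool call to move; the robot and the scene stay as the last step left them, time stands still between calls to the robot, and variables do not carry over. Pictures are saved under pics/ and viewed, at most 10 in all, crops included, and the job is handed in when it is done.

Besides the shell and the picture viewer there is one more tool, called after "Request:" as name(argument=value, ...) on one line, values as JSON. play_rows: Moves the arm, as the interface text tells. Its arguments: {"type":"object","properties":{"motion":{"type":"array","items":{"type":"array"}}},"required":["motion"]}

```bash
mkdir -p pics; ls
cat > h.py <<'E'
from workcell import r
import numpy as np, cv2
from scipy.spatial.transform import Rotation as R
def save(n,f):
    s=r.observe(); d=r.get_image(n); cv2.imwrite('pics/'+f+'.png',d['img'][:,:,::-1])
    d['pos']=np.array(s['eef_pos']); d['rot']=np.array(s['eef_rot']); np.save('pics/'+f+'.npy',d,allow_pickle=True); return d
def load(f): return np.load('pics/'+f+'.npy',allow_pickle=True).item()
def ray(d,u,v):
    f=210/np.tan(np.radians(d['fovy'])/2); p=np.array([u-d['cx'],v-d['cy']])
    if 'T_tool_cam' in d:
        rr=np.linalg.norm(p)+1e-9; t=rr/f; c=np.r_[np.sin(t)*p/rr,np.cos(t)]
        T=np.array(d['T_tool_cam']); M=R.from_rotvec(d['rot'])
        return d['pos']+M.apply(T[:3,3]), M.apply(T[:3,:3]@c)
    M=R.from_rotvec(np.ravel(d['rvec'])).as_matrix(); t=np.ravel(d['tvec'])
    c=np.r_[p/f,1]; return -M.T@t, M.T@(c/np.linalg.norm(c))
def onz(d,u,v,z):
    o,k=ray(d,u,v); return o+k*(z-o[2])/k[2]
def tri(*a):
    A=np.zeros((3,3));b=np.zeros(3);L=[]
    for d,u,v in a:
        o,k=ray(d,u,v);P=np.eye(3)-np.outer(k,k);A+=P;b+=P@o;L.append((P,o))
    x=np.linalg.solve(A,b); return x,[round(1e3*np.linalg.norm(P@(x-o)),1) for P,o in L]
def proj(d,X):
    f=210/np.tan(np.radians(d['fovy'])/2)
    if 'T_tool_cam' in d:
        T=np.array(d['T_tool_cam']); p=R.from_rotvec(d['rot']).inv().apply(np.array(X)-d['pos'])
        c=T[:3,:3].T@(p-T[:3,3]); n=np.linalg.norm(c[:2]); t=np.arctan2(n,c[2]); return d['cx']+f*t*c[0]/n, d['cy']+f*t*c[1]/n
    c=R.from_rotvec(np.ravel(d['rvec'])).apply(X)+np.ravel(d['tvec']); return d['cx']+f*c[0]/c[2], d['cy']+f*c[1]/c[2]
E
python3 - <<'E'
from h import *
np.set_printoptions(precision=3,suppress=True)
for n in('scene','top','wrist'):
    d=save(n,n+'0'); print(n,d['fovy'],d['cx'],d['cy'],d.get('rvec'),d.get('tvec'),d.get('T_tool_cam'))
print(r.observe())
E
```

```text
pics
scene 50.840531866793576 285.3306841299127 208.81787840270914 [ 1.464  1.772 -1.008] [ 0.028 -0.127  1.479] None
top 54.9258583658777 280.3505451453794 204.26411483131403 [ 2.169 -2.211  0.089] [0.068 0.53  1.159] None
wrist 65.70646984690485 278.5517140560351 208.05426312149402 None None [[ 0.001 -0.969 -0.249  0.068]
 [ 1.     0.     0.001  0.001]
 [-0.001 -0.249  0.969 -0.163]
 [ 0.     0.     0.     1.   ]]
{'time_s': 0.15, 'q': array([ 1.046,  0.221,  1.527, -0.   ,  1.395, -0.126]), 'joint_velocities': array([-0.001, -0.002, -0.003,  0.   , -0.001, -0.001]), 'tau': array([  0.002, -49.519, -38.788,   0.07 ,   0.053,  -0.   ]), 'eef_pos': array([0.242, 0.576, 0.222]), 'eef_rot': array([-0.622, -3.079,  0.002]), 'ft_force': array([-0.471, -0.606,  0.056]), 'moment': array([-0.026, -0.009, -0.079]), 'grip_force': 0.0, 'finger_gap': 0.08729045420121077}
```

View pics/scene0.png

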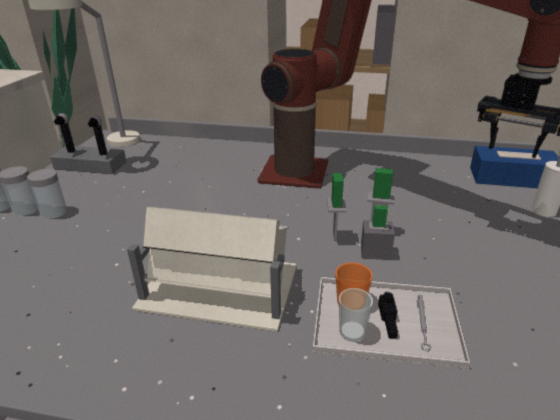

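View pics/top0.png

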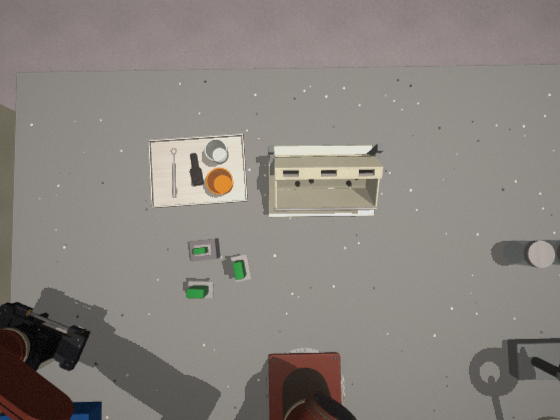

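The scene picture shows three green handles. In scene pixels they are (338,190), (382,184) and (379,215); in top pixels, (238,268), (196,292) and (200,251). The one at (379,215) in the grey box-shaped stand looks smallest. The gap mouths are in the top view near (290,172), (328,172) and (366,171). Next I confirm with a crop.

Run:
```python
from h import *
np.set_printoptions(precision=3,suppress=True)
s=load('scene0');t=load('top0')
a=cv2.resize(s['img'][155:275,310:430],(400,400),interpolation=3); b=cv2.resize(t['img'][225:315,170:260],(400,400),interpolation=3)
cv2.imwrite('pics/c1.png',np.hstack([a,b])[:,:,::-1])
c=cv2.resize(t['img'][135:225,260:390],(780,540),interpolation=3);cv2.imwrite('pics/c2.png',c[:,:,::-1])
for n,d in(('s',s),('t',t)):
    h=cv2.cvtColor(d['img'],cv2.COLOR_RGB2HSV); m=cv2.inRange(h,(45,120,50),(80,255,255))
    k,_,st,ce=cv2.connectedComponentsWithStats(m)
    for i in range(1,k):
        if st[i,4]>40: print(n,st[i],ce[i])
for p,q in(((379,215),(200,251)),((338,190),(238,268)),((382,184),(196,292))): print(tri((s,*p),(t,*q)))
for u,v in((290,172),(328,172),(366,171)): print(onz(t,u,v,.19))
```

```text
s [374 169  19  29 471] [382.541 182.707]
s [332 173  11  34 307] [337.065 189.313]
s [373 206  14  20 241] [379.427 215.469]
t [194 248  11   6  57] [198.947 250.368]
t [233 262  11  17 146] [238.075 269.945]
t [187 289  17   9 152] [194.947 292.974]
(array([0.404, 0.276, 0.104]), [np.float64(0.1), np.float64(0.1)])
(array([0.36 , 0.173, 0.137]), [np.float64(0.9), np.float64(0.9)])
(array([0.3  , 0.28 , 0.133]), [np.float64(1.3), np.float64(1.3)])
[0.6   0.034 0.19 ]
[ 0.598 -0.062  0.19 ]
[ 0.599 -0.157  0.19 ]
```

View pics/c1.png

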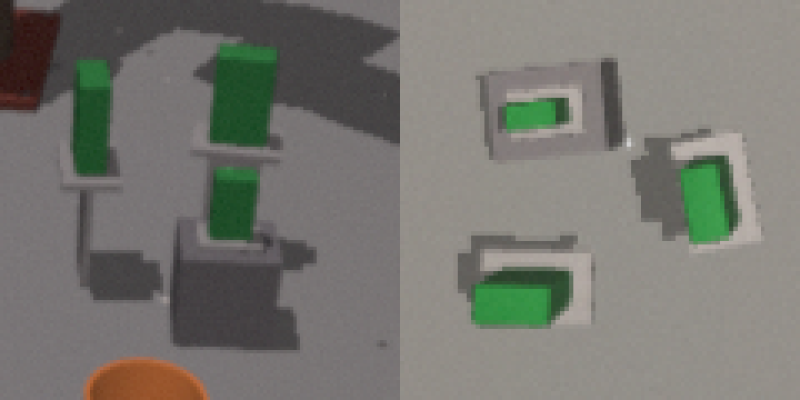

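View pics/c2.png

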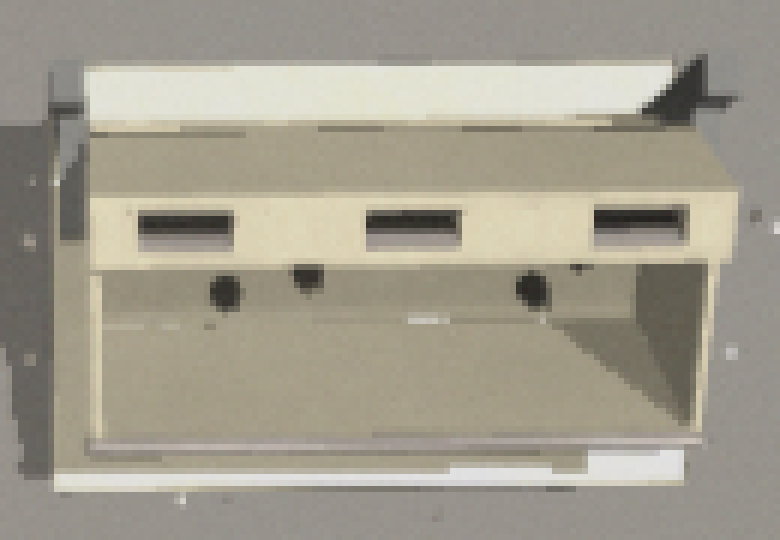

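The crops confirm the target: the top-pixel (200,251) / scene (379,215) handle is the smallest, its collar rests on the grey box stand, and its handle centre is at z=0.104, against 0.105 expected. The other two are taller, free-standing look-alikes. Next I plan the approach to a hover.

```bash
cat >> h.py <<'E'
def Rt(yaw,tilt=0):
    # tool x along +y of the yawed frame, z down (tilt>0 leans z forward)
    z=np.array([np.sin(tilt),0,-np.cos(tilt)]);x=np.array([0,1.,0]);y=np.cross(z,x)
    return R.from_euler('z',yaw)*R.from_matrix(np.c_[x,y,z])
def plan(pos,rot,n,frompose=None):
    s=r.observe(); p=np.array(s['eef_pos']);q=R.from_rotvec(s['eef_rot'])
    if frompose: p,q=frompose
    d=(np.array(pos)-p)/n; w=(q.inv()*rot).as_rotvec()/n
    for i in range(n): print((q*R.from_rotvec(w*i)).inv().apply(d*1e3).round(1).tolist(),w.round(3).tolist())
    print('rest',np.linalg.norm(d)*1e3,np.linalg.norm(w))
def st():
    s=r.observe(); print(round(s['time_s'],2),'q',np.round(s['q'],2),'p',np.round(s['eef_pos'],4),'F',np.round(s['ft_force'],1),'gap',round(s['finger_gap'],4),round(s['grip_force'],1))
E
python3 - <<'E'
from h import *
t=load('top0');print(onz(t,198.9,250.4,.131))
plan([.402,.274,.225],Rt(.11),10)
st()
E
```

```text
[0.40689914 0.27374825 0.131     ]
[-26.4, -21.6, -0.3] [-0.0, 0.0, 0.106]
[-28.6, -18.7, -0.3] [-0.0, 0.0, 0.106]
[-30.4, -15.5, -0.3] [-0.0, 0.0, 0.106]
[-31.8, -12.2, -0.3] [-0.0, 0.0, 0.106]
[-33.0, -8.8, -0.3] [-0.0, 0.0, 0.106]
[-33.7, -5.2, -0.3] [-0.0, 0.0, 0.106]
[-34.1, -1.6, -0.3] [-0.0, 0.0, 0.106]
[-34.1, 2.0, -0.3] [-0.0, 0.0, 0.106]
[-33.7, 5.6, -0.3] [-0.0, 0.0, 0.106]
[-32.9, 9.1, -0.3] [-0.0, 0.0, 0.106]
rest 34.11616481278667 0.10620096597158503
0.15 q [ 1.05  0.22  1.53 -0.    1.39 -0.13] p [0.2425 0.5755 0.2217] F [-0.5 -0.6  0.1] gap 0.0873 0.0
```

Request:
play_rows(motion=[[[-26,-21,-1],[0,0,0.106],0],[[-28,-18,-1],[0,0,0.106],0],[[-30,-15,-1],[0,0,0.106],0],[[-32,-12,-1],[0,0,0.106],0],[[-33,-9,-1],[0,0,0.106],0]])

```text
time_s: 0.65
eef_pos: [0.3226, 0.426, 0.2272]
eef_rot: [-1.413, -2.806, 0.001]
ft_force: [-0.1, -0.2, -1.1]
finger_gap: 0.0873
grip_force: 0.0
```

Request:
play_rows(motion=[[[-34,-5,0],[0,0,0.106],0],[[-34,-2,0],[0,0,0.106],0],[[-34,2,0],[0,0,0.106],0],[[-34,6,0],[0,0,0.106],0],[[-33,9,0],[0,0,0.106],0]])

```text
time_s: 1.15
eef_pos: [0.4031, 0.2748, 0.2274]
eef_rot: [-2.099, -2.338, 0.0]
ft_force: [0.4, 1.2, 0.3]
finger_gap: 0.0868
grip_force: 0.0
```

Request:
play_rows(motion=[[[0,0,0],[0,0,0],0],[[0,0,0],[0,0,0],0]])

```text
time_s: 1.35
eef_pos: [0.4029, 0.2757, 0.2274]
eef_rot: [-2.094, -2.341, 0.0]
ft_force: [0.0, 0.7, -0.2]
finger_gap: 0.0871
grip_force: 0.0
```

Run:
```python
from h import *
d=save('wrist','w1'); st()
h=cv2.cvtColor(d['img'],cv2.COLOR_RGB2HSV); m=cv2.inRange(h,(45,120,50),(80,255,255))
k,_,s,ce=cv2.connectedComponentsWithStats(m)
for i in range(1,k):
    if s[i,4]>40: print(s[i],ce[i], onz(d,*ce[i],.131))
print(proj(d,[.407,.274,.131]))
```

```text
1.4 q [ 0.44 -0.12  1.87  0.    1.39  0.33] p [0.4026 0.2764 0.2274] F [-0.5 -0.6 -0.4] gap 0.0868 0.0
[ 129  164   57   72 3148] [155.59307497 198.03526048] [0.29739191 0.27539979 0.131     ]
[274 182  19  45 802] [283.02244389 204.64089776] [0.40656391 0.28160438 0.131     ]
[ 187  289   57   37 1744] [218.15022936 307.51146789] [0.35770995 0.17643554 0.131     ]
(np.float64(282.49057840811935), np.float64(213.5726975961268))
```

View pics/w1.png

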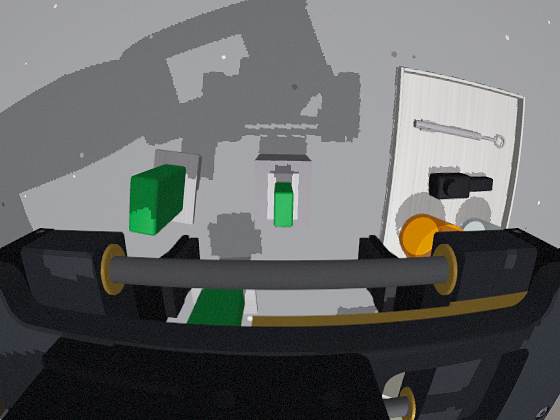

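Wrist view: the target handle is at (283,205), aligned with the image column. A tall look-alike is at (157,198), another is hidden at (218,307), and the tray is to the right. The centre estimates agree to about 5 mm in y. I use the handle's edges to settle it and check clearance to the tall neighbour.

Run:
```python
from h import *
np.set_printoptions(precision=4,suppress=True)
d=load('w1');t=load('top0')
print('-y edge',onz(d,274.5,227,.131),onz(d,293,227,.131))
c=d['img'][:, :,1].astype(int); print(c[175:232:3,283])
h=cv2.cvtColor(d['img'],cv2.COLOR_RGB2HSV); m=cv2.inRange(h,(45,120,95),(80,255,255))
cs,_=cv2.findContours(m[150:240,260:310].copy(),0,1); b=max(cs,key=cv2.contourArea)
rr=cv2.minAreaRect(b);bx=cv2.boxPoints(rr)+[260,150];print(rr);print([onz(d,*p,.131) for p in bx])
print('tall right edge',[onz(d,185,168,z) for z in(.16,.17)],[onz(d,158,232,z) for z in(.16,.17)])
print('tall z', tri((load('scene0'),382,169),(t,194.9,293)))
# top-view mouths and yaw
for u in (291,328.8,366.7): print(onz(t,u,173.2,.19))
```

```text
-y edge [0.4017 0.2617 0.131 ] [0.4171 0.2634 0.131 ]
[125 124 117  85  83  78 154 183 183 181 185 183 184 181 183 183 181 150
 166]
((23.0, 59.0), (34.0, 18.0), 90.0)
[array([0.3981, 0.2913, 0.131 ]), array([0.4126, 0.2929, 0.131 ]), array([0.4161, 0.2642, 0.131 ]), array([0.4012, 0.2625, 0.131 ])]
tall right edge [array([0.3309, 0.3082, 0.16  ]), array([0.3337, 0.3097, 0.17  ])] [array([0.3107, 0.2559, 0.16  ]), array([0.3143, 0.2598, 0.17  ])]
tall z (array([0.3038, 0.275 , 0.1759]), [np.float64(0.6), np.float64(0.6)])
[0.5968 0.0313 0.19  ]
[ 0.5951 -0.0635  0.19  ]
[ 0.5933 -0.1586  0.19  ]
```

Run:
```python
from h import *
plan([.4055,.277,.160],Rt(.11,-.08),3)
plan([.4055,.277,.100],Rt(.11,-.08),3,(np.array([.4055,.277,.16]),Rt(.11,-.08)))
```

```text
[0.1, 1.0, 22.5] [0.027, -0.0, 0.001]
[0.1, 1.6, 22.4] [0.027, -0.0, 0.001]
[0.1, 2.2, 22.4] [0.027, -0.0, 0.001]
rest 22.493732075307303 0.026543938244809506
[0.0, 1.6, 19.9] [0.0, 0.0, 0.0]
[0.0, 1.6, 19.9] [0.0, 0.0, 0.0]
[0.0, 1.6, 19.9] [0.0, 0.0, 0.0]
rest 20.0 0.0
```

Request:
play_rows(motion=[[[0,1,22],[0.027,0,0],0],[[0,1.6,22],[0.027,0,0],0],[[0,2.2,22],[0.027,0,0],0],[[0,1.6,18],[0,0,0],0],[[0,1.6,14],[0,0,0],0]])

```text
time_s: 1.9
eef_pos: [0.4053, 0.2774, 0.1277]
eef_rot: [-2.053, -2.303, 0.096]
ft_force: [-0.9, 0.5, 1.1]
finger_gap: 0.0872
grip_force: 0.0
```

Request:
play_rows(motion=[[[0,1,10],[0,0,0],0],[[0,1,10],[0,0,0],0],[[0,1,8],[0,0,0],0],[[0,0,0],[0,0,0],0]])

```text
time_s: 2.3
eef_pos: [0.4065, 0.2765, 0.1002]
eef_rot: [-2.056, -2.301, 0.095]
ft_force: [-1.1, -0.1, 0.5]
finger_gap: 0.0865
grip_force: 0.0
```

```bash
python3 -c "
from h import *
st();plan([.4055,.277,.100],Rt(.11,-.08),1)"
```

```text
2.3 q [0.42 0.09 1.92 0.03 1.21 0.3 ] p [0.4065 0.2765 0.1002] F [-1.1 -0.1  0.5] gap 0.0865 0.0
[0.6, -0.9, 0.3] [-0.002, 0.001, 0.002]
rest 1.140367749146805 0.003253233526952151
```

No contact felt on the way down. Closing.

Request:
play_rows(motion=[[[0,0,0],[0,0,0],1],[[0,0,0],[0,0,0],1],[[0,0,0],[0,0,0],1],[[0,0,0],[0,0,0],1],[[0,0,0],[0,0,0],1]])

```text
time_s: 2.8
eef_pos: [0.4073, 0.2767, 0.1014]
eef_rot: [-2.057, -2.301, 0.092]
ft_force: [-0.2, -0.9, -0.5]
finger_gap: 0.0549
grip_force: 0.0
```

Request:
play_rows(motion=[[[0,0,0],[0,0,0],1],[[0,0,0],[0,0,0],1],[[0,0,0],[0,0,0],1]])

```text
time_s: 3.1
eef_pos: [0.4071, 0.2767, 0.1011]
eef_rot: [-2.057, -2.301, 0.093]
ft_force: [0.3, 0.2, -0.7]
finger_gap: 0.0309
grip_force: 0.0
```

Request:
play_rows(motion=[[[0,0,0],[0,0,0],1],[[0,0,0],[0,0,0],1],[[0,0,0],[0,0,0],1],[[0,0,0],[0,0,0],1]])

```text
time_s: 3.5
eef_pos: [0.4076, 0.2768, 0.1013]
eef_rot: [-2.057, -2.301, 0.092]
ft_force: [1.5, -0.2, -0.2]
finger_gap: 0.0161
grip_force: 29.4
```

Gripped at 16.1 mm. Lifting.

Request:
play_rows(motion=[[[0,-0.8,-10],[0,0,0],1],[[0,-2.4,-30],[0,0,0],1],[[0,-3.6,-45],[0,0,0],1],[[0,-3.6,-45],[0,0,0],1],[[0,-3.2,-40],[0,0,0],1]])

```text
time_s: 4.0
eef_pos: [0.4067, 0.2766, 0.2744]
eef_rot: [-2.056, -2.301, 0.093]
ft_force: [0.9, 0.3, -2.0]
finger_gap: 0.0158
grip_force: 30.0
```

Run:
```python
from h import *
st()
M=np.array([.5968,.0313,.19]); a=R.from_euler('z',.018).apply([.5,0,-.866])
print('tcp pre',M-a*(.091+.05)); plan(M-a*(.091+.05),Rt(.018,np.pi/6),9)
```

```text
4.0 q [ 0.42 -0.07  1.74  0.02  1.55  0.31] p [0.4067 0.2766 0.2744] F [ 0.9  0.3 -2. ] gap 0.0158 30.0
tcp pre [0.52631142 0.03003107 0.312106  ]
[-28.7, 9.8, -5.0] [-0.067, -0.002, 0.01]
[-28.6, 10.4, -4.3] [-0.067, -0.002, 0.01]
[-28.5, 10.9, -3.5] [-0.067, -0.002, 0.01]
[-28.4, 11.4, -2.7] [-0.067, -0.002, 0.01]
[-28.3, 11.9, -1.8] [-0.067, -0.002, 0.01]
[-28.2, 12.3, -0.9] [-0.067, -0.002, 0.01]
[-28.0, 12.6, -0.0] [-0.067, -0.002, 0.01]
[-27.9, 12.8, 0.9] [-0.067, -0.002, 0.01]
[-27.8, 13.0, 1.8] [-0.067, -0.002, 0.01]
rest 30.735582601852958 0.0679728995207741
```

Request:
play_rows(motion=[[[-28.7,9.8,-5],[-0.067,-0.002,0.01],1],[[-28.6,10.4,-4.3],[-0.067,-0.002,0.01],1],[[-28.5,10.9,-3.5],[-0.067,-0.002,0.01],1],[[-28.4,11.4,-2.7],[-0.067,-0.002,0.01],1],[[-28.3,11.9,-1.8],[-0.067,-0.002,0.01],1]])

```text
time_s: 4.5
eef_pos: [0.4735, 0.1389, 0.2933]
eef_rot: [2.02, 2.15, 0.271]
ft_force: [0.1, -0.7, -1.2]
finger_gap: 0.0159
grip_force: 30.0
```

Request:
play_rows(motion=[[[-28.2,12.3,-0.9],[-0.067,-0.002,0.01],1],[[-28,12.6,0],[-0.067,-0.002,0.01],1],[[-28,12.8,1],[-0.067,-0.002,0.01],1],[[-28,13,2],[-0.067,-0.002,0.01],1],[[0,0,0],[0,0,0],1]])

```text
time_s: 5.0
eef_pos: [0.5267, 0.0273, 0.3085]
eef_rot: [1.913, 1.946, 0.522]
ft_force: [-0.8, 0.5, -0.8]
finger_gap: 0.0157
grip_force: 30.0
```

Run:
```python
from h import *
st(); d=save('wrist','w2'); s=save('scene','s2'); t=save('top','t2')
T=Rt(.018,np.pi/6)
q=R.from_rotvec(d['rot'])
for n,k in(('tip',.091),('collar',.026)): print(n,proj(d,d['pos']+q.apply([0,0,k])),proj(s,d['pos']+q.apply([0,0,k])))
for M in([.5968,.0313,.19],[.5951,-.0635,.19],[.5933,-.1586,.19]): print(proj(d,M),proj(s,M))
a=d['img']; b=cv2.resize(s['img'][190:260,180:270],None,fx=2.66,fy=2.66,interpolation=3)
c=np.zeros((420+190,800,3),np.uint8); c[:420,:560]=a; c[420:420+b.shape[0],:b.shape[1]]=b
cv2.imwrite('pics/c3.png',c[:600,:,::-1])
```

```text
5.0 q [-0.16 -0.5   2.1   0.1   1.03 -0.2 ] p [0.5267 0.0273 0.3085] F [-0.8  0.5 -0.8] gap 0.0157 30.0
tip (np.float64(277.4843359079387), np.float64(212.95176520573187)) (np.float64(257.2948100746717), np.float64(193.0884711946597))
collar (np.float64(277.25710572439505), np.float64(240.55172725917464)) (np.float64(259.8768492651395), np.float64(160.28178240389445))
(np.float64(279.369601962965), np.float64(197.42227740718891)) (np.float64(256.50237266388916), np.float64(216.73422025337476))
(np.float64(276.51019896406393), np.float64(287.58739765716246)) (np.float64(211.09776117186715), np.float64(211.7567208725887))
(np.float64(274.1816686793219), np.float64(358.24385166212164)) (np.float64(167.30531157266037), np.float64(206.93069191379377))
```

View pics/c3.png

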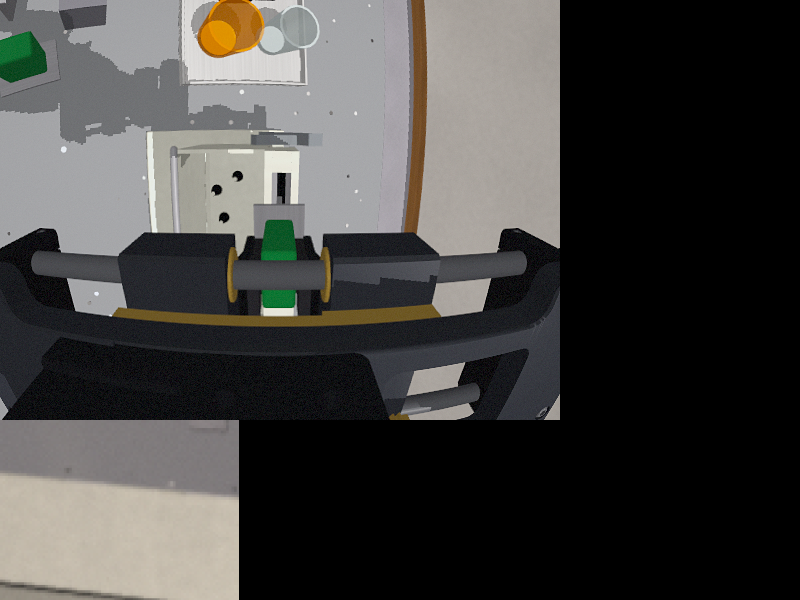

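Wrist view: the left gap's slot runs down from (282,173), and its dark centre line is at column 282. The collar (255–303, 205–235) hides its lower part, and the handle is square in the fingers at column 279. I triangulate the slot's +y end with the top view.

Run:
```python
from h import *
np.set_printoptions(precision=4,suppress=True)
d=load('w2');t=load('top0')
g=d['img'][:,:,1].astype(int)
print('row185',g[185,262:302]); print('col282',g[166:180,282]); 
for c in (276,279,288): print('col',c,g[166:180,c])
tg=t['img'][:,:,1].astype(int)
print('top row172',tg[172,280:304],tg[172,318:344],tg[172,354:380]); print('top col291',tg[162:182,291],tg[162:182,329],tg[162:182,367])
X,e=tri((d,282,173),(t,283,173.3));print('plus-y end',X,e,'center y',X[1]-.02)
print('onz',onz(d,282,173,.19),onz(d,282,190,.19))
q=R.from_rotvec(d['rot']).as_matrix();print(q)
```

```text
row185 [178 174 216 229 228 227 227 229 229 219 162 163 167 167 173  41  14  21
   1  16  22   0   0  68 116 118 116 111 100 238 231 228 229 229 229 232
 203 163 168 168]
col282 [231 231 231 229 231 237 227   0   4  16  17  13   3   4]
col 276 [230 229 230 229 230 229 212 165 170 169 173 172 171 172]
col 279 [230 229 229 229 232 229 186   3  17  29  25  10  11   7]
col 288 [231 229 230 231 231 235 222 106 112 115 114 116 115 114]
top row172 [208 212 197  70  49  46  53  48  49  49  45  50  52  51  51  48  51  52
  92 191 210 208 212 209] [210 212 196  50  53  52  50  51  50  53  52  50  51  51  47  53  50  53
 121 210 210 210 212 215 211 212] [211 209 209 212 197  53  51  52  50  52  56  65  68  68  67  69  67  65
  68  76 140 211 211 214 212 210]
top col291 [155 155 157 159 157 171 209 195 129  56  50  74 125 148 156 195 204 183
 142 141] [157 160 161 159 166 194 213 193  74  49  50  90 148 152 176 213 204 170
 145 142] [154 154 154 151 165 203 193 151  48  37  68 126 150 158 192 202 183  90
  91  94]
plus-y end [0.5971 0.0531 0.1927] [np.float64(1.9), np.float64(1.9)] center y 0.033125255044872265
onz [0.5992 0.0545 0.19  ] [0.5996 0.0382 0.19  ]
[[-0.0176  0.8665  0.4989]
 [ 0.9998  0.0145  0.0102]
 [ 0.0017  0.499  -0.8666]]
```

```bash
cat >> h.py <<'E'
YW=-.009; AX=R.from_euler('z',YW).apply([.5,0,-.8660254]); TIP=.091
G=[np.array([.5978,.0328,.19])+R.from_euler('z',YW).apply([0,-.095*i,0]) for i in range(3)]
def go(i,depth,n,dx=0,dy=0):  # tip depth past mouth
    T=Rt(YW,np.pi/6); plan(G[i]+AX*(depth-TIP)+T.apply([dx,dy,0]),T,n)
def rel(i):
    s=r.observe(); T=Rt(YW,np.pi/6); v=T.inv().apply(np.array(s['eef_pos'])-G[i]); f=T.inv().apply(s['ft_force'])
    print(round(s['time_s'],2),'off mm',(v*1e3).round(1),'depth',round(v[2]*1e3+TIP*1e3,1),'F tool',f.round(1))
E
python3 -c "
from h import *
rel(0);go(0,-.008,3)"
```

```text
5.15 off mm [  -3.1   -2.1 -138.3] depth -47.3 F tool [-0.3 -1.4  0.8]
[0.8, 0.8, 13.1] [-0.001, -0.006, 0.008]
[0.9, 0.7, 13.1] [-0.001, -0.006, 0.008]
[1.0, 0.7, 13.1] [-0.001, -0.006, 0.008]
rest 13.176544327554671 0.010194857532701355
```

Request:
play_rows(motion=[[[1,0.8,13],[-0.001,-0.006,0.008],1],[[1,0.8,13],[-0.001,-0.006,0.008],1],[[1,0.7,13],[-0.001,-0.006,0.008],1],[[0,0,0],[0,0,0],1]])

```text
time_s: 5.55
eef_pos: [0.5479, 0.035, 0.2739]
eef_rot: [1.933, 1.923, 0.511]
ft_force: [-0.4, 0.3, -2.2]
finger_gap: 0.0159
grip_force: 30.0
```

```bash
python3 -c "
from h import *
rel(0);go(0,.008,4)"
```

```text
5.55 off mm [  1.8  -1.3 -97.6] depth -6.6 F tool [ 0.3 -1.4  1.7]
[-0.5, 0.3, 3.6] [-0.001, -0.0, 0.001]
[-0.5, 0.3, 3.6] [-0.001, -0.0, 0.001]
[-0.5, 0.3, 3.6] [-0.001, -0.0, 0.001]
[-0.4, 0.3, 3.6] [-0.001, -0.0, 0.001]
rest 3.6847389771579073 0.0011661216747468246
```

Request:
play_rows(motion=[[[-0.5,0.3,4],[0,0,0],1],[[-0.5,0.3,4],[0,0,0],1],[[-0.5,0.3,4],[0,0,0],1],[[-0.4,0.3,4],[0,0,0],1]])

```text
time_s: 5.95
eef_pos: [0.5581, 0.0312, 0.2631]
eef_rot: [1.932, 1.917, 0.514]
ft_force: [-6.1, 1.4, 2.6]
finger_gap: 0.0157
grip_force: 30.0
```

Request:
play_rows(motion=[[[0,0,3],[0,0,0],1],[[0,0,3],[0,0,0],1],[[0,0,3],[0,0,0],1]])

```text
time_s: 6.25
eef_pos: [0.5622, 0.0312, 0.2545]
eef_rot: [1.933, 1.918, 0.513]
ft_force: [-2.3, -0.3, -1.9]
finger_gap: 0.0159
grip_force: 30.0
```

```bash
python3 -c "
from h import *
rel(0)"
```

```text
6.25 off mm [ -1.9   1.4 -73.6] depth 17.4 F tool [-0.3 -3.   0.5]
```

Request:
play_rows(motion=[[[0.5,-1,3],[0,0,0],1],[[0.5,0,3],[0,0,0],1],[[0,0,3],[0,0,0],1]])

```text
time_s: 6.55
eef_pos: [0.5656, 0.0323, 0.2462]
eef_rot: [1.933, 1.918, 0.513]
ft_force: [-5.5, 0.4, 1.0]
finger_gap: 0.0155
grip_force: 30.1
```

Request:
play_rows(motion=[[[0,0,2],[0,0,0],1],[[0,0,2],[0,0,0],1]])

```text
time_s: 6.75
eef_pos: [0.5672, 0.0323, 0.2423]
eef_rot: [1.934, 1.919, 0.512]
ft_force: [-7.2, -0.2, 0.3]
finger_gap: 0.0158
grip_force: 30.1
```

```bash
python3 -c "
from h import *
rel(0)"
```

```text
6.75 off mm [ -0.7  -0.3 -60.6] depth 30.4 F tool [-0.2 -6.  -3.9]
```

Request:
play_rows(motion=[[[0,0,2],[0,0,0],1],[[0,0,2],[0,0,0],1],[[0,0,2],[0,0,0],1]])

```text
time_s: 7.05
eef_pos: [0.5697, 0.0324, 0.2367]
eef_rot: [1.934, 1.92, 0.511]
ft_force: [-9.0, 0.7, 2.0]
finger_gap: 0.0159
grip_force: 30.2
```

```bash
python3 -c "
from h import *
rel(0)"
```

```text
7.05 off mm [ -0.7  -0.9 -54.5] depth 36.5 F tool [ 0.6 -6.8 -6.2]
```

Request:
play_rows(motion=[[[0,0,2],[0,0,0],1],[[0,0,2],[0,0,0],1],[[0,0,2],[0,0,0],1]])

```text
time_s: 7.35
eef_pos: [0.5726, 0.0324, 0.2312]
eef_rot: [1.935, 1.92, 0.51]
ft_force: [-7.3, 0.9, 0.0]
finger_gap: 0.0153
grip_force: 30.2
```

```bash
python3 -c "
from h import *
rel(0)"
```

```text
7.35 off mm [ -0.7  -1.2 -48.3] depth 42.7 F tool [ 0.8 -6.3 -3.7]
```

Request:
play_rows(motion=[[[0,-1.5,1],[0,0,0],1],[[0,0,2],[0,0,0],1],[[0,0,2],[0,0,0],1]])

```text
time_s: 7.65
eef_pos: [0.5744, 0.0323, 0.2268]
eef_rot: [1.934, 1.919, 0.512]
ft_force: [-6.5, -0.2, 0.4]
finger_gap: 0.0159
grip_force: 30.1
```

```bash
python3 -c "
from h import *
rel(0)"
```

```text
7.65 off mm [ -0.7  -1.9 -43.6] depth 47.4 F tool [-0.3 -5.4 -3.6]
```

Request:
play_rows(motion=[[[0,-1.5,1],[0,0,0],1],[[0,0,2],[0,0,0],1],[[0,0,2],[0,0,0],1]])

```text
time_s: 7.95
eef_pos: [0.5763, 0.0322, 0.2227]
eef_rot: [1.932, 1.918, 0.513]
ft_force: [-5.6, -0.4, 0.7]
finger_gap: 0.0156
grip_force: 30.0
```

```bash
python3 -c "
from h import *
rel(0)"
```

```text
7.95 off mm [ -0.8  -2.3 -39.1] depth 51.9 F tool [-0.4 -4.4 -3.4]
```

Request:
play_rows(motion=[[[0,-2,1],[0,0,0],1],[[0,0,2],[0,0,0],1],[[0,0,1],[0,0,0],1]])

```text
time_s: 8.25
eef_pos: [0.5777, 0.032, 0.2197]
eef_rot: [1.93, 1.915, 0.516]
ft_force: [-3.3, 0.6, 5.3]
finger_gap: 0.0161
grip_force: 30.0
```

```bash
python3 -c "
from h import *
rel(0)"
```

```text
8.25 off mm [ -0.9  -2.6 -35.7] depth 55.3 F tool [ 0.6 -0.2 -6.3]
```

Request:
play_rows(motion=[[[0,-2,0],[0,0,0],1],[[0,0,-2],[0,0,0],1],[[0,0,-2],[0,0,0],1]])

```text
time_s: 8.55
eef_pos: [0.5754, 0.0318, 0.2222]
eef_rot: [1.929, 1.912, 0.519]
ft_force: [14.5, 0.9, -6.7]
finger_gap: 0.0154
grip_force: 30.0
```

```bash
python3 -c "
from h import *
rel(0)"
```

```text
8.55 off mm [ -1.2  -3.3 -39.1] depth 51.9 F tool [ 1.1  9.2 13. ]
```

Request:
play_rows(motion=[[[0,2,1],[0,0,0],1],[[0,0,2],[0,0,0],1],[[0,0,2],[0,0,0],1]])

```text
time_s: 8.85
eef_pos: [0.5782, 0.0319, 0.2188]
eef_rot: [1.93, 1.915, 0.516]
ft_force: [-3.4, 1.1, 6.5]
finger_gap: 0.0157
grip_force: 30.0
```

```bash
python3 -c "
from h import *
rel(0)"
```

```text
8.85 off mm [ -1.   -2.6 -34.7] depth 56.3 F tool [ 1.   0.2 -7.3]
```

Request:
play_rows(motion=[[[0,0,-1],[0,0,0],1],[[0,0,-2],[0,0,0],1],[[0,0,-2],[0,0,0],1]])

```text
time_s: 9.15
eef_pos: [0.576, 0.0319, 0.2218]
eef_rot: [1.931, 1.915, 0.516]
ft_force: [12.5, -0.3, -7.4]
finger_gap: 0.016
grip_force: 30.0
```

```bash
python3 -c "
from h import *
rel(0)"
```

```text
9.15 off mm [ -1.1  -3.  -38.5] depth 52.5 F tool [-0.2  7.2 12.6]
```

Request:
play_rows(motion=[[[0,1,1],[0,0,0],1],[[0,0,2],[0,0,0],1],[[0,0,2],[0,0,0],1]])

```text
time_s: 9.45
eef_pos: [0.5784, 0.0321, 0.2185]
eef_rot: [1.931, 1.917, 0.514]
ft_force: [-3.3, 0.0, 5.9]
finger_gap: 0.0161
grip_force: 30.0
```

```bash
python3 -c "
from h import *
rel(0)"
```

```text
9.45 off mm [ -0.9  -2.5 -34.4] depth 56.6 F tool [ 0.   0.1 -6.7]
```

The drag reverses with direction (about −7 N going in, +12 N coming out) at near-zero side force. It went past the 30 mm stop and has no free play, so the left gap is the good one. Pushing home.

Request:
play_rows(motion=[[[0,0,2],[0,0,0],1],[[0,0,2],[0,0,0],1],[[0,0,2],[0,0,0],1]])

```text
time_s: 9.75
eef_pos: [0.5814, 0.032, 0.2134]
eef_rot: [1.931, 1.917, 0.514]
ft_force: [-3.4, 0.2, 6.4]
finger_gap: 0.0156
grip_force: 30.0
```

```bash
python3 -c "
from h import *
rel(0)"
```

```text
9.75 off mm [ -0.9  -2.5 -28.4] depth 62.6 F tool [ 0.1  0.3 -7.2]
```

Request:
play_rows(motion=[[[0,0,1.5],[0,0,0],1],[[0,0,1.5],[0,0,0],1]])

```text
time_s: 9.95
eef_pos: [0.5828, 0.032, 0.2111]
eef_rot: [1.931, 1.917, 0.514]
ft_force: [-24.5, -1.3, 25.1]
finger_gap: 0.0157
grip_force: 30.0
```

```bash
python3 -c "
from h import *
rel(0)"
```

```text
9.95 off mm [ -1.   -2.4 -25.8] depth 65.2 F tool [ -1.5  -8.7 -34. ]
```

Seated: axial force jumped to 34 N at 65 mm. Ease a little and let go.

Request:
play_rows(motion=[[[0,0,-0.8],[0,0,0],1],[[0,0,0],[0,0,0],0.6],[[0,0,0],[0,0,0],0.6],[[0,0,0],[0,0,0],0.6],[[0,0,0],[0,0,0],0.6]])

```text
time_s: 10.45
eef_pos: [0.582, 0.032, 0.2105]
eef_rot: [1.933, 1.918, 0.513]
ft_force: [0.2, 0.2, -0.4]
finger_gap: 0.0337
grip_force: 0.0
```

```bash
python3 -c "
from h import *
rel(0);st()"
```

```text
10.45 off mm [ -0.9  -3.4 -25.6] depth 65.4 F tool [ 0.2 -0.1  0.5]
10.45 q [-0.11 -0.27  2.11  0.07  0.77 -0.14] p [0.582  0.032  0.2105] F [ 0.2  0.2 -0.4] gap 0.0337 0.0
```

Free. Back straight out, then look.

Request:
play_rows(motion=[[[0,0,-10],[0,0,0],0.6],[[0,0,-25],[0,0,0],0.6],[[0,0,-35],[0,0,0],0.6],[[0,0,-35],[0,0,0],0.6],[[0,0,0],[0,0,0],0.6]])

```text
time_s: 10.95
eef_pos: [0.5306, 0.0325, 0.309]
eef_rot: [1.925, 1.911, 0.521]
ft_force: [0.4, -0.1, 1.1]
finger_gap: 0.0351
grip_force: 0.0
```

Run:
```python
from h import *
rel(0); d=save('wrist','w3');s=save('scene','s3');t=load('scene0')
m=G[0]-AX*.03
print(proj(d,m),proj(s,m))
c=np.zeros((420,800,3),np.uint8);c[:,:560]=d['img'];c[:240,560:]=cv2.resize(s['img'][150:270,200:320],(240,240),interpolation=3)
cv2.imwrite('pics/c4.png',c[:,:,::-1])
print('tray diff',np.abs(s['img'][270:360,310:470].astype(int)-t['img'][270:360,310:470]).mean())
```

```text
10.95 off mm [  -0.9    1.3 -136.6] depth -45.6 F tool [-0.1  0.9 -0.8]
(np.float64(274.57787497023253), np.float64(206.94850031400114)) (np.float64(258.5295473746376), np.float64(201.95352751343697))
tray diff 7.212685185185185
```

View pics/c4.png

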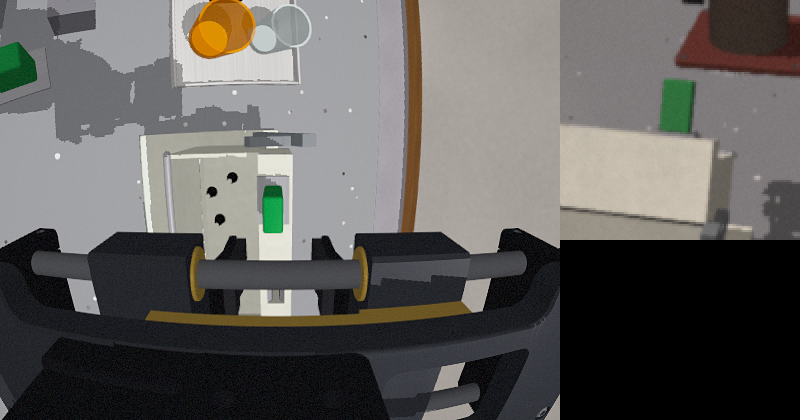

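The blade stands in the left gap with its handle at (273,208), against (275,207) predicted. The collar is flat on the mouth, the gripper is clear, and the tray items are in place. Handing in.

```bash
python3 -c "
from workcell import r
print(r.job_done())"
```

```text
the job is handed in; nothing more can be done
None
```

I left the smallest green feeler blade let go in the left gap with its collar on the mouth. That gap gave a steady drag of about 7 N going in, so I did not probe the middle and right gaps. The job was handed in at about 11 s and gave no verdict back.

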